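# Set up the specimen on hold under the inspection lamp

### The arm

A 6-joint arm with a two-finger parallel gripper is mounted at the origin on the work surface. World frame = base frame: x ahead of the robot, y to its left, z up, the work surface at z = 0. Lengths are in m, angles in rad, forces in N, time in s.
With the tool pointing down it reaches from about 0.3 to 0.775 m from the base axis. Payload 14.6 kg.
Tool frame: the origin (TCP) lies between the finger pads; the fingertips stand 14 mm ahead of it and the grasp point (between the pads) lies 5 mm behind it; z points along the fingers, y is the line along which they close (so a half turn about z gives the same grasp; the last joint's range is limited). The gripper opens to 85 mm and grips with 20 to 120 N. Pads are 22 mm wide; open, the fingers measure 114 mm over their backs; the gripper's body (76 mm by 85 mm) begins 54 mm behind the grasp point. The pads swing forward as they close: fully open they stand 13 mm farther back than shut.
Start: joints at [-1.222, 0.3, 1.521, -0, 1.321, -0.067], TCP at [0.222, -0.503, 0.245] pointing down, gripper open.
Joint ranges: [-3.03, 3.03], [-0.79, 2.21], [0.23, 2.52], [-1.04, 4.18], [0, 3.07], [-2.55, 2.55]. Speed limits (rad/s): [2.22, 2.22, 2.57, 3.14, 3.14, 3.14].

### API

Orientations are given as a unit quaternion [x, y, z, w].
In Python, from plant import * gives the robot as it stands.
- The arm moves only by the tool jog_arm, never from a script. Its argument "deltas" is a list of rows, each an object of numbers: "x", "y", "z": the shift along the tool's x, y, z scaled (see below); "roll": the turn about the tool's z scaled (see below). A call has 1 to 20 rows; each row shifts and turns the commanded pose from where the row before left it, along the tool's axes as they then stand; what a row does not reach is not made up. The controller multiplies each number of a shift by 40 mm and each number of a turn by 0.15 rad. A row lasts 1/8 s, in which the tool goes at most 62.5 mm and 10.7 degrees, less where a joint would pass 70% of its speed; a pose out of reach is approached as far as the arm can. A call with a number of a shift or a turn outside -1 to 1 is refused whole. A call with a gripper value outside its range is refused whole. "fingers" is the finger opening in mm, from 0 to 85.4, set as the call begins (left out, the last holds). The fingers move at their own pace and stop on an object; "force" is the grip in N (left out, the last holds). Time passes only in rows, so rows that do not move let the fingers close. It gives the time, the measured TCP pose, the force, the opening and the grip force at its end, in the units of the state.
- get_obs(): the state, without advancing time (a new reading comes with each control period).
- camera(name): name is "side" or "top"; returns the picture (420x560x3 uint8, blue, green, red); there is no depth.
- camera_model(name): a dict with "fovy" (degrees; the focal length in pixels is half the picture's height over the tangent of half this angle, whatever the lens; pixels are square), "cx", "cy" (the principal point, pixels), "rvec" (rotation vector, rad) and "tvec" (3), from world to camera coordinates, as OpenCV has them. Camera axes: x right, y down, z forward; pixel columns grow to the right and rows downward; lengths in m; the calibration is good to about 2 mm. A picture is of the moment at which its call begins. camera_model takes no time and is no camera call.
- sign_off(): hands the job in; it is judged then, once.
Trained networks look in the newest picture that a camera, given by its name, has taken for a name from the list of things; names that differ only in an ending like _2 or _b are one class to them, and where a whole thing is asked for, a point or a joint stands for the part that bears it (a point fixed in the world has none). Each returns a list of dicts, best first, with "p" (0 to 1); they miss things now and then, are a little off and sometimes report something else, mostly with a low value. They report only what shows in the picture. A call takes as long as a camera call. They do not tell look-alikes from the thing itself.
- boxes_of(name, camera): "box" ([left, top, right, bottom] as shares, 0 to 1, of the picture: columns of its width, rows of its height, round what is visible of it).
- outline_of(name, camera): "region" (420x560 bool, what is visible of it) and "box" ([left, top, right, bottom] as shares, 0 to 1, of the picture: columns of its width, rows of its height, round what is visible of it).
The state is a dict: "clock": time; "joint_pos": joint angles; "joint_velocities": joint speeds; "tau": joint torques, N m; "tcp_pos": TCP position; "ee_rot": TCP orientation; "ft_force": force on the tool from outside, world axes, zero at the start; "ft_torque": the same for the moment, N m; "grip_width": finger opening in m; "grasp_force": force on a finger pad.
Only numpy, scipy, OpenCV 4.12 (cv2) and the standard library are available. Lean on these libraries where they do the work, as an engineer would, in place of code of your own. Each camera call takes 0.05 s, during which the arm holds its last target. There are 200 camera calls.

### The job

One of the four specimen pots stands on the yellow mat: it is on hold and must be inspected. Stand that pot upright in the middle of the viewing tile of its own cap's colour, then swivel and tilt the inspection lamp so that its light panel points squarely at the middle of the pot, and then press the lamp's green switch. Leave the other pots and everything else on the bench where they are, tip no pot over, and leave the lamp aimed and the pot in place.

Things in the scene. Friction and masses are not known exactly. Their poses are not given: they have to be found in the camera images.
- hold_mat: yellow square mat, the only yellow one, fixed, 86 x 86 x 4 mm, lying on a white board 6 mm thick (its top is 10 mm above the bench). Origin: centre of its underside. Three equal grey mats lie beside it in a 2 x 2 pattern of 115 mm pitch; every mat carries one pot at the start
- red_a: specimen pot with an off-white body and a red screw cap, loose, 80 g, 70 mm tall: body 47 mm across, cap 52 mm across and 18 mm high. Origin at its middle, 35 mm above its foot; z up its axis. Standing on one of the four mats at the start, which one varies
- red_b: specimen pot with an off-white body and a red screw cap, loose, 80 g, 70 mm tall: body 47 mm across, cap 52 mm across and 18 mm high. Origin at its middle, 35 mm above its foot; z up its axis. Standing on one of the four mats at the start, which one varies
- blue_a: specimen pot with an off-white body and a blue screw cap, loose, 80 g, 70 mm tall: body 47 mm across, cap 52 mm across and 18 mm high. Origin at its middle, 35 mm above its foot; z up its axis. Standing on one of the four mats at the start, which one varies
- blue_b: specimen pot with an off-white body and a blue screw cap, loose, 80 g, 70 mm tall: body 47 mm across, cap 52 mm across and 18 mm high. Origin at its middle, 35 mm above its foot; z up its axis. Standing on one of the four mats at the start, which one varies
- red_tile: red square viewing tile, fixed, 100 x 100 x 6 mm, with a white disc 68 mm across in its middle. Origin: centre of its underside on the bench
- blue_tile: blue square viewing tile, fixed, 100 x 100 x 6 mm, with a white disc 68 mm across in its middle. Origin: centre of its underside on the bench
- lamp: fixed white round base, 140 mm across and 22 mm high, of the inspection lamp, with a steel post; origin: centre of its underside; its -x axis is the way the lamp faces at swivel 0
- lamp_pivot (a point): fixed point on the lamp's post axis, 170 mm above the bench, where the vertical swivel axis and the level tilt axis cross. Axes as lamp
- lamp_swivel (a joint): swivel of the lamp head about the vertical (rad), positive counter-clockwise from above, 0 = facing along the base's -x; stops at -1.2 and 1.2; stays where it is left (stiff, about 0.25 N m)
- lamp_tilt (a joint): tilt of the lamp head (rad): 0 = panel upright, shining level; positive leans its top forward so that it shines downward by that angle; stops at -0.1 and 1.4; stays where it is left (stiff, about 0.45 N m)
- lamp_beam (a point): centre of the light panel (170 mm wide, 115 mm tall, 18 mm thick, grey with a pale cream lit front), 77.5 mm from the tilt axis. Its -x axis is the direction of the light, z runs up the panel towards the ball, y across it
- lamp_ball (a point): centre of the orange ball grip, 24 mm in diameter, on a 10 mm stem above the panel's upper edge, 175 mm from the tilt axis in the panel's plane and 40 mm beyond the panel's edge: pinch it from above and lead it round to swivel and tilt the lamp
- switch_top (a point): top centre of the lamp's green push button, 32 mm across, on a low grey housing that stands on the bench between the board and the tiles; press straight down
- switch (a joint): travel of the green push button (m): 0 = up, 0.006 = fully down; springs back; fully down takes 4 N
- dishes: stack of white round dishes, loose bystander, 68 mm across, 30 mm high; origin: centre of its underside
- flask: clear bottle with a blue cap, loose bystander, 72 mm across, 170 mm tall; origin: centre of its underside
- pen: white pen lying on the bench, loose bystander, 12 mm thick, about 140 mm long along its x; origin: centre of its underside
- timer: light grey timer, loose bystander, 50 x 70 x 22 mm; origin: centre of its underside
Things that resemble listed ones, but are neither listed nor needed, are in the scene too. Leave any brown or turquoise look-alike of the blue_a alone.

How it is judged:
On the way, in this order (a step that is already met when the one before it is completed fails the run):
1. the pot from the yellow mat stands upright and released on the tile of its cap's colour, within 22 mm of the middle, the other pots on their mats (((horizontal distance between red_a and red_tile below 0.022 m and z of red_a in the frame of red_tile between 0.036 and 0.046 m and angle between red_a's own z axis and vertical below 0.1 rad and distance of each of red_b, blue_a, blue_b from where it was at the start of the episode below 0.02 m and contact force between the fingers and red_a below 0.1 N) or (horizontal distance between red_b and red_tile below 0.022 m and z of red_b in the frame of red_tile between 0.036 and 0.046 m and angle between red_b's own z axis and vertical below 0.1 rad and distance of each of red_a, blue_a, blue_b from where it was at the start of the episode below 0.02 m and contact force between the fingers and red_b below 0.1 N) or (horizontal distance between blue_a and blue_tile below 0.022 m and z of blue_a in the frame of blue_tile between 0.036 and 0.046 m and angle between blue_a's own z axis and vertical below 0.1 rad and distance of each of red_a, red_b, blue_b from where it was at the start of the episode below 0.02 m and contact force between the fingers and blue_a below 0.1 N) or (horizontal distance between blue_b and blue_tile below 0.022 m and z of blue_b in the frame of blue_tile between 0.036 and 0.046 m and angle between blue_b's own z axis and vertical below 0.1 rad and distance of each of red_a, red_b, blue_a from where it was at the start of the episode below 0.02 m and contact force between the fingers and blue_b below 0.1 N)) and horizontal distance between each of red_a, red_b, blue_a, blue_b and hold_mat above 0.07 m), for 0.2 s.
2. the lamp's light line passes within 40 mm of the pot's middle, measured across and along the panel (((horizontal distance between red_a and red_tile below 0.022 m and y of red_a in the frame of lamp_beam between -0.04 and 0.04 m and z of red_a in the frame of lamp_beam between -0.04 and 0.04 m and x of red_a in the frame of lamp_beam below -0.1 m) or (horizontal distance between red_b and red_tile below 0.022 m and y of red_b in the frame of lamp_beam between -0.04 and 0.04 m and z of red_b in the frame of lamp_beam between -0.04 and 0.04 m and x of red_b in the frame of lamp_beam below -0.1 m) or (horizontal distance between blue_a and blue_tile below 0.022 m and y of blue_a in the frame of lamp_beam between -0.04 and 0.04 m and z of blue_a in the frame of lamp_beam between -0.04 and 0.04 m and x of blue_a in the frame of lamp_beam below -0.1 m) or (horizontal distance between blue_b and blue_tile below 0.022 m and y of blue_b in the frame of lamp_beam between -0.04 and 0.04 m and z of blue_b in the frame of lamp_beam between -0.04 and 0.04 m and x of blue_b in the frame of lamp_beam below -0.1 m))), for 0.2 s.
3. with the lamp aimed, the green switch is pressed down at least 4 mm (((horizontal distance between red_a and red_tile below 0.022 m and y of red_a in the frame of lamp_beam between -0.04 and 0.04 m and z of red_a in the frame of lamp_beam between -0.04 and 0.04 m and x of red_a in the frame of lamp_beam below -0.1 m) or (horizontal distance between red_b and red_tile below 0.022 m and y of red_b in the frame of lamp_beam between -0.04 and 0.04 m and z of red_b in the frame of lamp_beam between -0.04 and 0.04 m and x of red_b in the frame of lamp_beam below -0.1 m) or (horizontal distance between blue_a and blue_tile below 0.022 m and y of blue_a in the frame of lamp_beam between -0.04 and 0.04 m and z of blue_a in the frame of lamp_beam between -0.04 and 0.04 m and x of blue_a in the frame of lamp_beam below -0.1 m) or (horizontal distance between blue_b and blue_tile below 0.022 m and y of blue_b in the frame of lamp_beam between -0.04 and 0.04 m and z of blue_b in the frame of lamp_beam between -0.04 and 0.04 m and x of blue_b in the frame of lamp_beam below -0.1 m)) and value of joint switch above 0.004 m), for 0.05 s.
At the end, for the whole second after the job is handed in: The pot from the yellow mat stands upright (0.1 rad), released, on the tile of its cap's colour within 22 mm of its middle; the other pots are within 20 mm of their starts; the resting lamp's light line passes within 40 mm of the pot's middle, across and along the panel; the switch is up (((horizontal distance between red_a and red_tile below 0.022 m and z of red_a in the frame of red_tile between 0.036 and 0.046 m and angle between red_a's own z axis and vertical below 0.1 rad and distance of each of red_b, blue_a, blue_b from where it was at the start of the episode below 0.02 m and contact force between the fingers and red_a below 0.1 N and y of red_a in the frame of lamp_beam between -0.04 and 0.04 m and z of red_a in the frame of lamp_beam between -0.04 and 0.04 m and x of red_a in the frame of lamp_beam below -0.1 m and linear speed of red_a below 0.02 m/s) or (horizontal distance between red_b and red_tile below 0.022 m and z of red_b in the frame of red_tile between 0.036 and 0.046 m and angle between red_b's own z axis and vertical below 0.1 rad and distance of each of red_a, blue_a, blue_b from where it was at the start of the episode below 0.02 m and contact force between the fingers and red_b below 0.1 N and y of red_b in the frame of lamp_beam between -0.04 and 0.04 m and z of red_b in the frame of lamp_beam between -0.04 and 0.04 m and x of red_b in the frame of lamp_beam below -0.1 m and linear speed of red_b below 0.02 m/s) or (horizontal distance between blue_a and blue_tile below 0.022 m and z of blue_a in the frame of blue_tile between 0.036 and 0.046 m and angle between blue_a's own z axis and vertical below 0.1 rad and distance of each of red_a, red_b, blue_b from where it was at the start of the episode below 0.02 m and contact force between the fingers and blue_a below 0.1 N and y of blue_a in the frame of lamp_beam between -0.04 and 0.04 m and z of blue_a in the frame of lamp_beam between -0.04 and 0.04 m and x of blue_a in the frame of lamp_beam below -0.1 m and linear speed of blue_a below 0.02 m/s) or (horizontal distance between blue_b and blue_tile below 0.022 m and z of blue_b in the frame of blue_tile between 0.036 and 0.046 m and angle between blue_b's own z axis and vertical below 0.1 rad and distance of each of red_a, red_b, blue_a from where it was at the start of the episode below 0.02 m and contact force between the fingers and blue_b below 0.1 N and y of blue_b in the frame of lamp_beam between -0.04 and 0.04 m and z of blue_b in the frame of lamp_beam between -0.04 and 0.04 m and x of blue_b in the frame of lamp_beam below -0.1 m and linear speed of blue_b below 0.02 m/s)) and horizontal distance between each of red_a, red_b, blue_a, blue_b and hold_mat above 0.07 m and velocity of joint lamp_swivel between -0.05 and 0.05 rad/s and velocity of joint lamp_tilt between -0.05 and 0.05 rad/s and value of joint switch below 0.002 m); the robot touches nothing.
It fails at once if a pot is tipped over (more than 0.6 rad) (angle between any of red_a, red_b, blue_a, blue_b's own z axis and vertical above 0.6 rad).
It fails at once if a bystander (dishes, flask, pen, timer) is moved more than 30 mm (distance of any of dishes, flask, pen, timer from where it was at the start of the episode above 0.03 m).
It also fails if it takes over 56 s, if anything falls off the work surface, if the arm or the gripper's body presses on something with over 40 N, if the wrist force passes 120 N, or if a joint passes its speed limit or range.

## Working session

There is one attempt and no reset: what is moved stays moved. The work goes in short steps, Python scripts to look and compute and a tool call to move; the robot and the scene stay as the last step left them, time stands still between calls to the robot, and variables do not carry over. Pictures are saved under pics/ and viewed, at most 10 in all, crops included, and the job is handed in when it is done.

Besides the shell and the picture viewer there is one more tool, called by a JSON object that holds its "name" and its "arguments". jog_arm: Moves the arm, as the interface text tells. Its arguments: {"type":"object","properties":{"deltas":{"type":"array"},"fingers":{"type":"number"},"force":{"type":"number"}},"required":["deltas"]}

```bash
mkdir -p pics; cat > h.py <<'E'
from plant import *
import numpy as np, cv2
def cam(n):
    m=camera_model(n); R=cv2.Rodrigues(np.array(m["rvec"],float))[0]; t=np.array(m["tvec"],float).ravel()
    f=210/np.tan(np.radians(m["fovy"])/2); return R,t,f,m["cx"],m["cy"]
def ray(n,u,v):
    R,t,f,cx,cy=cam(n); d=R.T@np.array([(u-cx)/f,(v-cy)/f,1]); return -R.T@t,d
def at_z(n,u,v,z):
    o,d=ray(n,u,v); return o+d*(z-o[2])/d[2]
def proj(n,p):
    R,t,f,cx,cy=cam(n); c=R@np.array(p,float)+t; return np.array([f*c[0]/c[2]+cx,f*c[1]/c[2]+cy])
def tri(a,ua,b,ub):
    o,d=ray(a,*ua);p,e=ray(b,*ub);d/=np.linalg.norm(d);e/=np.linalg.norm(e)
    s=np.linalg.lstsq(np.stack([d,-e],1),p-o,rcond=None)[0];x,y=o+s[0]*d,p+s[1]*e
    return (x+y)/2,np.linalg.norm(x-y)
E
python3 - <<'E'
from h import *
for n in("top","side"):
    im=camera(n);cv2.imwrite(f"pics/{n}0.png",cv2.resize(im,(784,588)));np.save(f"{n}0.npy",im)
    print(n,np.round(cam(n)[1],3),-np.round(cam(n)[0].T@cam(n)[1],3),cam(n)[2:])
    for k in["hold_mat","red_a","blue_a","red_tile","blue_tile","lamp","lamp_ball","lamp_beam","switch_top"]:
        for r in outline_of(k,n)[:4]:
            ys,xs=np.nonzero(r["region"]); print(n,k,round(r["p"],2),"cen",xs.mean().round(1),ys.mean().round(1),"box",np.round(np.array(r["box"])*[560,420,560,420],0))
print(get_obs())
E
```

```text
top [-0.071  0.518  1.436] [ 0.457 -0.071  1.457] (np.float64(522.6743487276166), 283.0806028108766, 215.1650266150254)
top hold_mat 0.87 cen 372.2 222.2 box [361. 208. 390. 242.]
top hold_mat 0.38 cen 137.1 268.6 box [120. 255. 156. 286.]
top hold_mat 0.23 cen 148.5 191.4 box [118. 152. 191. 226.]
top red_a 0.64 cen 372.0 222.2 box [359. 208. 391. 242.]
top red_a 0.58 cen 375.1 181.0 box [367. 171. 387. 192.]
top red_a 0.16 cen 228.7 225.3 box [208. 207. 249. 245.]
top blue_a 0.88 cen 377.5 272.8 box [368. 262. 388. 286.]
top blue_a 0.79 cen 381.3 225.3 box [367. 213. 395. 235.]
top blue_a 0.79 cen 337.9 224.0 box [331. 214. 350. 233.]
top blue_a 0.74 cen 407.2 279.3 box [396. 274. 416. 290.]
top red_tile 0.69 cen 228.5 225.7 box [209. 206. 248. 247.]
top blue_tile 0.96 cen 225.0 151.4 box [205. 129. 244. 174.]
top lamp 0.75 cen 148.7 191.6 box [118. 155. 190. 225.]
top lamp 0.46 cen 228.5 225.5 box [208. 205. 249. 246.]
top lamp_ball 0.94 cen 151.1 190.3 box [121. 154. 191. 229.]
top lamp_ball 0.37 cen 271.0 181.4 box [266. 177. 276. 188.]
top lamp_beam 0.92 cen 151.0 190.4 box [12
[... 1191 characters left out ...]
: array([-1.22161471e+00,  2.99876720e-01,  1.52099867e+00,  1.77442928e-05,
        1.32069571e+00, -6.65860645e-02]), 'joint_velocities': array([-2.16670185e-03, -5.08414535e-04, -1.82723224e-03,  2.59829703e-06,
        4.60092457e-04, -6.81410319e-04]), 'tau': array([-1.17801035e-03, -5.43359184e+01, -3.61979592e+01, -1.62344354e-04,
        6.08595092e-04, -9.91592088e-07]), 'tcp_pos': array([ 0.2221459 , -0.50313226,  0.24529392]), 'ee_rot': array([9.78470312e-01, 2.06387617e-01, 1.00285426e-05, 9.46163050e-06]), 'ft_force': array([-0.08547071, -0.14701457, -0.46774522]), 'ft_torque': array([ 0.02499623, -0.05479669,  0.02928411]), 'grasp_force': 0.0, 'grip_width': 0.08539607508017484}
```

View pics/top0.png

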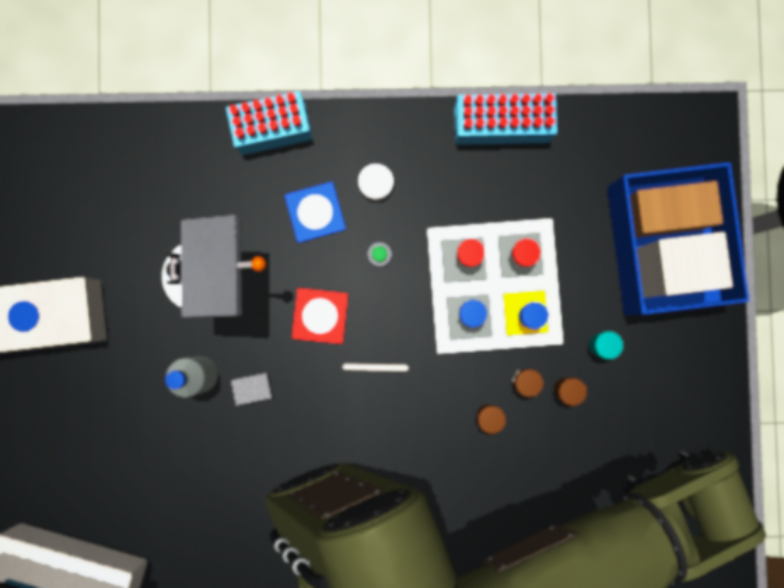

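View pics/side0.png

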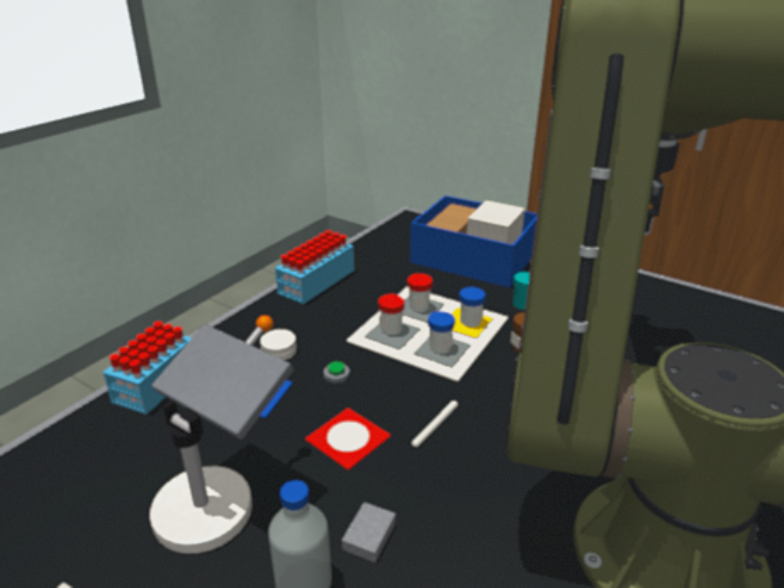

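The top picture shows a blue-capped pot on the yellow mat at (381,226). The blue tile is at (225,151), the red tile at (228,225), the switch at (271,181) and the ball at (184,188). Possible mix-ups are the other blue pot at (338,224), the brown look-alikes at (378,273), (407,279) and (351,300), the turquoise one at (434,246), the flask cap at (126,271) and the blue disc at (16,226). I choose (381,226), because only that one stands on yellow.

```bash
cat >> h.py <<'E'
def blob(im,hue,near,r=40,smin=110,vmin=60):
    h=cv2.cvtColor(im,cv2.COLOR_BGR2HSV).astype(int); lo,hi=hue
    H=h[...,0]; m=((H>=lo)&(H<=hi) if lo<=hi else (H>=lo)|(H<=hi))&(h[...,1]>smin)&(h[...,2]>vmin)
    yy,xx=np.indices(m.shape); m&=(abs(xx-near[0])<r)&(abs(yy-near[1])<r)
    n,l,s,c=cv2.connectedComponentsWithStats(m.astype(np.uint8))
    i=1+np.argmin([np.hypot(*(c[k]-near))+(1000 if s[k,4]<15 else 0) for k in range(1,n)]); return c[i],s[i],l==i
E
python3 - <<'E'
from h import *
t,s=np.load("top0.npy"),np.load("side0.npy")
cv2.imwrite("pics/crop0.png",np.hstack([cv2.resize(t[195:260,320:410],(450,325),interpolation=2),cv2.resize(s[190:255,280:350],(350,325),interpolation=2)]))
B=(100,130)
def show(k,c,z): print(k,c[0].round(1),c[1],at_z("top",*c[0],z).round(4))
for k,n in(("potY",(381,226)),("potB",(338,224))): show(k,blob(t,B,n,20),.075)
for k,n in(("red1",(336,181)),("red2",(375,181))): show(k,blob(t,(170,10),n,20),.075)
c=blob(t,B,(225,151),30); show("btile",c,.006)
hull=cv2.convexHull(np.argwhere(c[2])[:,::-1].astype(np.int32)); r=cv2.minAreaRect(hull)
for q in cv2.boxPoints(r): print(at_z("top",*q,.006).round(4))
print("rect centre",at_z("top",*r[0],.006).round(4))
c=blob(t,(170,10),(228,225),30);r=cv2.minAreaRect(cv2.convexHull(np.argwhere(c[2])[:,::-1].astype(np.int32))); print("red rect",at_z("top",*r[0],.006).round(4))
c=blob(t,(45,80),(271,181),20,80); show("switch",c,.03); 
c2=blob(s,(45,80),(240,263),20,80); print(c2[0],c2[1],tri("top",c[0],"side",c2[0]))
b=blob(t,(5,20),(184,188),15,120,120);b2=blob(s,(5,20),(188,231),15,120,120); print(b[:2],b2[:2],"ball",tri("top",b[0],"side",b2[0]))
c2=blob(s,B,(337,210),20);print("potY side",c2[:2],proj("side",at_z("top",*blob(t,B,(381,226),20)[0],.075)))
# base ellipse in side
m=(cv2.cvtColor(s,cv2.COLOR_BGR2HSV)[...,1]<60)&(s.min(2)>120); ys,xs=np.nonzero(m[325:400,100:185]); 
el=cv2.fitEllipse(cv2.convexHull(np.stack([xs+100,ys+325],1).astype(np.int32)));print("base",el,at_z("side",*el[0],.018))
E
```

```text
potY [381.  225.2] [372 217  19  18 273] [ 0.482  -0.3392  0.075 ]
potB [337.5 223.8] [328 214  20  20 313] [ 0.488  -0.2241  0.075 ]
red1 [335.9 180.4] [327 171  19  20 316] [ 0.6031 -0.2225  0.075 ]
red2 [375.5 180.2] [366 170  20  21 328] [ 0.6018 -0.3278  0.075 ]
btile [224.6 151.1] [203 129  45  45 881] [0.6984 0.0787 0.006 ]
[0.7364 0.1427 0.006 ]
[0.7628 0.0412 0.006 ]
[0.6609 0.0149 0.006 ]
[0.6347 0.1161 0.006 ]
rect centre [0.6986 0.0787 0.006 ]
red rect [0.4914 0.0722 0.006 ]
switch [270.7 181. ] [266 176  11  11 100] [ 0.6098 -0.0488  0.03  ]
[239.7047619 262.       ] [234 257  12  11 105] (array([ 0.61066245, -0.04877962,  0.01978546]), np.float64(0.0006424136869363015))
(array([184.05681818, 187.85227273]), array([179, 183,  11,  11,  88], dtype=int32)) (array([188.34736842, 229.53684211]), array([183, 225,  12,  11,  95], dtype=int32)) ball (array([0.5743343 , 0.14908592, 0.24460264]), np.float64(0.0007337463291058794))
potY side (array([336.94957983, 210.76470588]), array([327, 204,  21,  15, 238], dtype=int32)) [336.44275401 210.9064135 ]
base ((141.88075256347656, 361.5791320800781), (53.93708419799805, 74.3724594116211), 65.4846420288086) [0.57277178 0.31391452 0.018     ]
```

View pics/crop0.png

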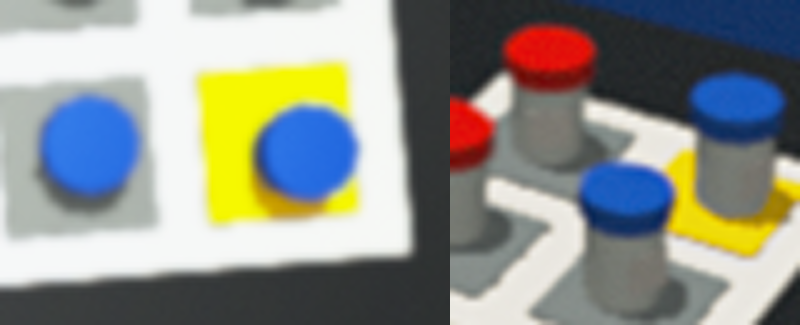

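The crop confirms it: the blue pot stands on the yellow mat, at about (0.482, -0.339). The other blue pot, at (0.488, -0.224), is on grey. Moving above the pot.

{"name": "jog_arm", "arguments": {"deltas": [{"x": 0.95, "y": -0.14}, {"x": 0.95, "y": -0.14}, {"x": 0.95, "y": -0.14}, {"x": 0.95, "y": -0.14}, {"x": 0.95, "y": -0.14}, {"x": 0.95, "y": -0.14}, {"x": 0.95, "y": -0.14}, {"x": 0.95, "y": -0.14}, {"z": 0.8}, {"z": 0.8}, {"z": 0.6}, {}], "fingers": 76, "force": 30}}

```text
validation failed for argument at $.de...
```

{"name": "jog_arm", "arguments": {"deltas": [{"x": 0.95, "y": -0.14, "z": 0, "roll": 0}, {"x": 0.95, "y": -0.14, "z": 0, "roll": 0}, {"x": 0.95, "y": -0.14, "z": 0, "roll": 0}, {"x": 0.95, "y": -0.14, "z": 0, "roll": 0}, {"x": 0.95, "y": -0.14, "z": 0, "roll": 0}, {"x": 0.95, "y": -0.14, "z": 0, "roll": 0}, {"x": 0.95, "y": -0.14, "z": 0, "roll": 0}, {"x": 0.95, "y": -0.14, "z": 0, "roll": 0}, {"x": 0, "y": 0, "z": 0.8, "roll": 0}, {"x": 0, "y": 0, "z": 0.8, "roll": 0}, {"x": 0, "y": 0, "z": 0.6, "roll": 0}, {"x": 0, "y": 0, "z": 0, "roll": 0}], "fingers": 76, "force": 30}}

```text
clock: 2.5
tcp_pos: [0.4816, -0.3389, 0.1558]
ee_rot: [0.978, 0.206, -0.001, -0.001]
ft_force: [0.3, 0.3, 0.4]
grip_width: 0.0761
grasp_force: 0.0
```

{"name": "jog_arm", "arguments": {"deltas": [{"x": 0, "y": 0, "z": 0.6, "roll": 0}, {"x": 0, "y": 0, "z": 0.6, "roll": 0}, {"x": 0, "y": 0, "z": 0.6, "roll": 0}, {"x": 0, "y": 0, "z": 0.53, "roll": 0}, {"x": 0, "y": 0, "z": 0, "roll": 0}, {"x": 0, "y": 0, "z": 0, "roll": 0}]}}

```text
clock: 3.25
tcp_pos: [0.4828, -0.3399, 0.0657]
ee_rot: [0.978, 0.206, 0.001, 0.001]
ft_force: [0.5, -0.2, 0.7]
grip_width: 0.0758
grasp_force: 0.0
```

{"name": "jog_arm", "arguments": {"deltas": [{"x": 0, "y": 0, "z": 0, "roll": 0}, {"x": 0, "y": 0, "z": 0, "roll": 0}, {"x": 0, "y": 0, "z": 0, "roll": 0}, {"x": 0, "y": 0, "z": 0, "roll": 0}, {"x": 0, "y": 0, "z": 0, "roll": 0}, {"x": 0, "y": 0, "z": 0, "roll": 0}], "fingers": 45, "force": 30}}

```text
clock: 4.0
tcp_pos: [0.4827, -0.3397, 0.0654]
ee_rot: [0.978, 0.206, 0.001, 0.001]
ft_force: [-0.6, 0.5, 6.1]
grip_width: 0.0506
grasp_force: 30.3
```

{"name": "jog_arm", "arguments": {"deltas": [{"x": 0, "y": 0, "z": -0.5, "roll": 0}, {"x": 0, "y": 0, "z": -0.7, "roll": 0}, {"x": 0, "y": 0, "z": -0.7, "roll": 0}, {"x": 0, "y": 0, "z": -0.6, "roll": 0}, {"x": 0.3, "y": -0.25, "z": 0, "roll": 0}, {"x": 0.65, "y": -0.53, "z": 0, "roll": 0}, {"x": 0.65, "y": -0.53, "z": 0, "roll": 0}, {"x": 0.65, "y": -0.53, "z": 0, "roll": 0}, {"x": 0.65, "y": -0.53, "z": 0, "roll": 0}, {"x": 0.65, "y": -0.53, "z": 0, "roll": 0}, {"x": 0.65, "y": -0.53, "z": 0, "roll": 0}, {"x": 0.65, "y": -0.53, "z": 0, "roll": 0}, {"x": 0.65, "y": -0.53, "z": 0, "roll": 0}, {"x": 0.65, "y": -0.53, "z": 0, "roll": 0}, {"x": 0.65, "y": -0.53, "z": 0, "roll": 0}, {"x": 0.65, "y": -0.53, "z": 0, "roll": 0}, {"x": 0.65, "y": -0.53, "z": 0, "roll": 0}, {"x": 0.65, "y": -0.53, "z": 0, "roll": 0}, {"x": 0.4, "y": -0.26, "z": 0, "roll": 0}, {"x": 0, "y": 0, "z": 0, "roll": 0}]}}

```text
clock: 6.5
tcp_pos: [0.697, 0.0812, 0.163]
ee_rot: [0.978, 0.207, -0.001, -0.0]
ft_force: [-0.0, -0.2, -1.0]
grip_width: 0.0509
grasp_force: 31.5
```

```bash
python3 - <<'E'
from h import *
for n in("top","side"): cv2.imwrite(f"{n}1.png",camera(n))
a,b=cv2.imread("top1.png"),cv2.imread("side1.png")
cv2.imwrite("pics/c1.png",cv2.resize(np.hstack([a[60:300,60:340],b[180:420,80:360]]),(800,343)))
print(get_obs()["tcp_pos"])
E
```

```text
[0.69684974 0.07934123 0.16344597]
```

View pics/c1.png

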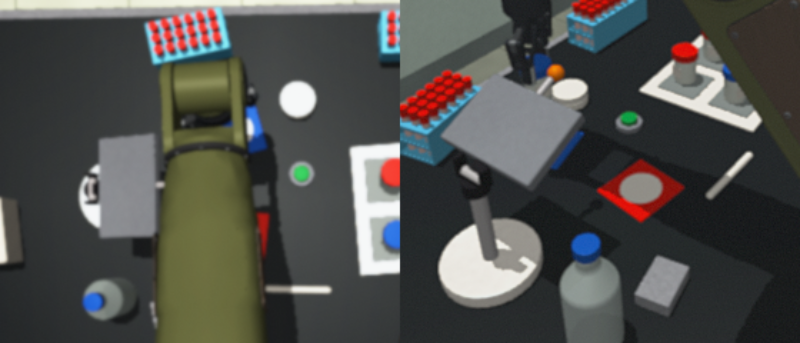

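The pot is held above the blue tile, and the lamp head is clear of the arm. Lowering.

{"name": "jog_arm", "arguments": {"deltas": [{"x": 0, "y": 0, "z": 0.6, "roll": 0}, {"x": 0, "y": 0, "z": 0.6, "roll": 0}, {"x": 0, "y": 0, "z": 0.6, "roll": 0}, {"x": 0, "y": 0, "z": 0.4, "roll": 0}, {"x": 0, "y": 0, "z": 0.2, "roll": 0}, {"x": 0, "y": 0, "z": 0, "roll": 0}, {"x": 0, "y": 0, "z": 0, "roll": 0}]}}

```text
clock: 7.48
tcp_pos: [0.6978, 0.0792, 0.0691]
ee_rot: [0.978, 0.206, 0.001, 0.0]
ft_force: [0.1, 0.4, -0.7]
grip_width: 0.0507
grasp_force: 31.5
```

{"name": "jog_arm", "arguments": {"deltas": [{"x": 0, "y": 0, "z": 0.1, "roll": 0}, {"x": 0, "y": 0, "z": 0.08, "roll": 0}, {"x": 0, "y": 0, "z": 0, "roll": 0}, {"x": 0, "y": 0, "z": 0, "roll": 0}]}}

```text
clock: 7.98
tcp_pos: [0.6977, 0.0793, 0.0615]
ee_rot: [0.978, 0.206, 0.001, 0.0]
ft_force: [-0.3, 0.7, 5.6]
grip_width: 0.0509
grasp_force: 31.9
```

{"name": "jog_arm", "arguments": {"deltas": [{"x": 0, "y": 0, "z": 0, "roll": 0}, {"x": 0, "y": 0, "z": 0, "roll": 0}, {"x": 0, "y": 0, "z": 0, "roll": 0}, {"x": 0, "y": 0, "z": 0, "roll": 0}, {"x": 0, "y": 0, "z": -0.3, "roll": 0}, {"x": 0, "y": 0, "z": -0.7, "roll": 0}, {"x": 0, "y": 0, "z": -0.8, "roll": 0}, {"x": 0, "y": 0, "z": -0.8, "roll": 0}, {"x": 0, "y": 0, "z": -0.8, "roll": 0}, {"x": 0, "y": 0, "z": -0.8, "roll": 0}, {"x": 0, "y": 0, "z": -0.8, "roll": 0}, {"x": 0, "y": 0, "z": -0.8, "roll": 0}, {"x": 0, "y": 0, "z": 0, "roll": 0}], "fingers": 76}}

```text
clock: 9.6
tcp_pos: [0.6978, 0.0793, 0.297]
ee_rot: [0.978, 0.206, 0.003, 0.0]
ft_force: [-0.2, -0.4, -0.5]
grip_width: 0.0763
grasp_force: 0.0
```

```bash
python3 - <<'E'
from h import *
s=camera("side"); cv2.imwrite("side2.png",s)
P=np.array([.698,.079,.076]); print(proj("side",P), proj("side",[.698,.079,.041]))
c=blob(s,(100,130),proj("side",P),25); print(c[:2])
b=blob(s,(5,20),(188,230),15,120,120); print("ball",b[0])
np.save("s2.npy",s)
# post axis: predicted pivot candidates
for x in(.57,.576,.582): print(x,proj("side",[x,.308,.022]),proj("side",[x,.308,.17]))
cv2.imwrite("pics/c2.png",cv2.resize(s[190:410,90:300],(573,600),interpolation=2))
E
```

```text
[178.22036018 257.90493785] [179.75008469 269.17232704]
(array([200.53061224, 278.40816327]), array([196, 272,   8,  11,  49], dtype=int32))
ball [188.34736842 229.53684211]
0.57 [144.81487797 358.86946421] [133.09699154 303.51176935]
0.576 [142.78065892 357.5199335 ] [130.92301092 302.23618866]
0.582 [140.75948504 356.17905715] [128.76420654 300.96951263]
```

View pics/c2.png

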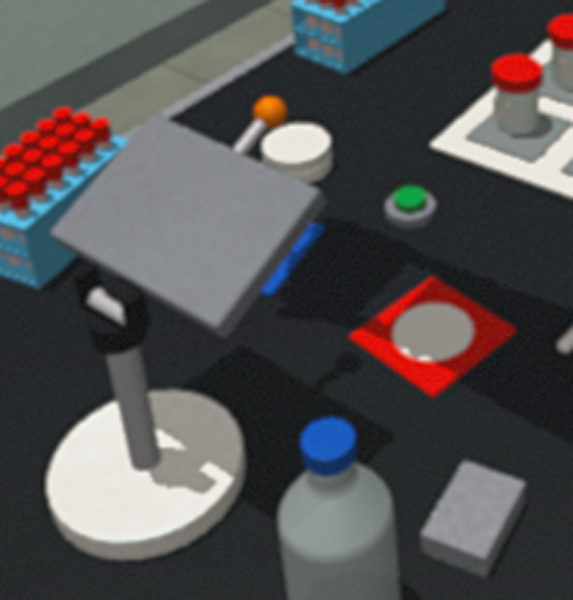

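The pot is hidden behind the panel in this picture. The post foot at (142,360) and the pivot at (130,302) fit a pivot at (0.576, 0.308, 0.17). Going above the ball.

{"name": "jog_arm", "arguments": {"deltas": [{"x": 0, "y": 0, "z": -0.8, "roll": 0}, {"x": -0.43, "y": -0.57, "z": 0, "roll": 0}, {"x": -0.43, "y": -0.57, "z": 0, "roll": 0}, {"x": -0.43, "y": -0.57, "z": 0, "roll": 0}, {"x": -0.42, "y": -0.57, "z": 0, "roll": 0}, {"x": -0.42, "y": -0.57, "z": 0, "roll": 0}, {"x": 0, "y": 0, "z": 0, "roll": -0.7}, {"x": 0, "y": 0, "z": 0, "roll": -0.7}, {"x": 0, "y": 0, "z": 0, "roll": -0.7}, {"x": 0, "y": 0, "z": 0, "roll": -0.7}, {"x": 0, "y": 0, "z": 0, "roll": -0.7}, {"x": 0, "y": 0, "z": 0, "roll": -0.7}, {"x": 0, "y": 0, "z": 0, "roll": -0.7}, {"x": 0, "y": 0, "z": 0, "roll": -0.7}, {"x": 0, "y": 0, "z": 0, "roll": -0.7}, {"x": 0, "y": 0, "z": 0, "roll": -0.7}, {"x": 0, "y": 0, "z": 0, "roll": -0.7}, {"x": 0, "y": 0, "z": 0, "roll": 0}], "fingers": 60}}

```text
clock: 11.9
tcp_pos: [0.5732, 0.1491, 0.3241]
ee_rot: [0.707, 0.707, -0.001, -0.0]
ft_force: [0.3, 0.3, 1.3]
grip_width: 0.0599
grasp_force: 0.0
```

```bash
python3 - <<'E'
from h import *
s=camera("side");t=camera("top");cv2.imwrite("top3.png",t)
o=get_obs();print(o["tcp_pos"],o["ee_rot"])
b=blob(s,(5,20),(188,230),15,120,120); print("ball",b[0])
try:
    P=[.698,.079,.075];c=blob(t,(105,130),proj("top",P),10); print(proj("top",P),c[:2],at_z("top",*c[0],.075))
except Exception as e: print(e)
cv2.imwrite("pics/c3.png",cv2.resize(np.hstack([t[80:260,110:310],s[180:360,80:280]]),(800,360),interpolation=2))
E
```

```text
[0.57326648 0.14910967 0.32441201] [ 7.07967906e-01  7.06244483e-01 -3.40176081e-04 -2.40757460e-04]
ball [188.19753086 230.0617284 ]
[221.70645782 147.00854697] (array([221.62427746, 146.54913295]), array([212, 138,  20,  20, 346], dtype=int32)) [0.69923258 0.07920011 0.075     ]
```

View pics/c3.png

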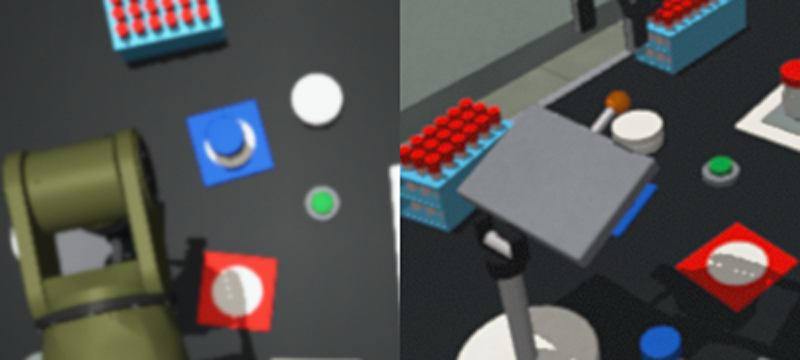

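The pot stands centred on the blue tile, with its cap at (0.699, 0.079). The ball hasn't moved. Descending onto it.

{"name": "jog_arm", "arguments": {"deltas": [{"x": 0, "y": 0.03, "z": 0.5, "roll": 0}, {"x": 0, "y": 0, "z": 0.6, "roll": 0}, {"x": 0, "y": 0, "z": 0.6, "roll": 0}, {"x": 0, "y": 0, "z": 0.36, "roll": 0}, {"x": 0, "y": 0, "z": 0, "roll": 0}, {"x": 0, "y": 0, "z": 0, "roll": 0}]}}

```text
clock: 12.75
tcp_pos: [0.5749, 0.1492, 0.2435]
ee_rot: [0.707, 0.707, 0.001, 0.0]
ft_force: [0.4, -0.5, 0.4]
grip_width: 0.0598
grasp_force: 0.0
```

{"name": "jog_arm", "arguments": {"deltas": [{"x": 0, "y": 0, "z": 0, "roll": 0}, {"x": 0, "y": 0, "z": 0, "roll": 0}, {"x": 0, "y": 0, "z": 0, "roll": 0}, {"x": 0, "y": 0, "z": 0, "roll": 0}, {"x": 0, "y": 0, "z": 0, "roll": 0}, {"x": 0, "y": 0, "z": 0, "roll": 0}, {"x": 0, "y": 0, "z": 0, "roll": 0}], "fingers": 15, "force": 40}}

```text
clock: 13.62
tcp_pos: [0.5747, 0.149, 0.2426]
ee_rot: [0.707, 0.707, -0.0, 0.0]
ft_force: [-0.8, -3.8, 2.6]
grip_width: 0.0215
grasp_force: 39.1
```

```bash
python3 - <<'E'
from h import *
o=get_obs();p0=o["tcp_pos"].copy();print(p0,o["ee_rot"],o["grip_width"],o["ft_force"])
piv=np.array([.576,.308,.17]);pot=np.array([.699,.079,.041])
off=np.array([0,0,-.005]); b0=p0-off; v=b0-piv; print("ball r",np.linalg.norm(v))
az0=np.arctan2(v[1],v[0]);th0=np.arctan2(np.hypot(v[0],v[1]),v[2])
h=pot-piv;az1=np.arctan2(h[1],h[0]);D=np.hypot(h[0],h[1])
th1=np.arcsin(.0775/np.hypot(D,h[2]))+np.arctan2(-h[2],D)
L=np.linalg.norm(v);print("az",az0,az1,"th",th0,th1)
N=20; prev=b0; psi=np.pi/2
f=lambda s:(lambda a,t:piv+L*np.array([np.sin(t)*np.cos(a),np.sin(t)*np.sin(a),np.cos(t)]))(az0+s*(az1-az0),th0+s*(th1-th0))
for k in range(1,N+1):
    b=f(k/N);d=(b-prev)/.04;prev=b;c,s=np.cos(psi),np.sin(psi)
    print(k,np.round([c*d[0]+s*d[1],s*d[0]-c*d[1],-d[2],-(az1-az0)/N/.15],2),(b+off).round(4)); psi+=(az1-az0)/N
E
```

```text
[0.57467167 0.1489746  0.24256763] [ 7.07156481e-01  7.07057066e-01 -1.95016946e-05  1.23741085e-04] 0.021498532238260055 [-0.7802069  -3.83605435  2.61278314]
ball r 0.17693948004838972
az -1.5791490525144563 -1.0778971669820725 th 1.1169951983389526 0.7310006452463749
1 [ 0.04  0.1  -0.08 -0.17] [0.5786 0.1505 0.2456]
2 [ 0.04  0.1  -0.08 -0.17] [0.5825 0.1522 0.2486]
3 [ 0.04  0.1  -0.07 -0.17] [0.5863 0.1541 0.2516]
4 [ 0.04  0.1  -0.07 -0.17] [0.59   0.1561 0.2546]
5 [ 0.04  0.09 -0.07 -0.17] [0.5936 0.1582 0.2575]
6 [ 0.05  0.09 -0.07 -0.17] [0.5971 0.1605 0.2604]
7 [ 0.05  0.09 -0.07 -0.17] [0.6005 0.1629 0.2633]
8 [ 0.05  0.09 -0.07 -0.17] [0.6037 0.1655 0.2661]
9 [ 0.05  0.09 -0.07 -0.17] [0.6069 0.1681 0.2689]
10 [ 0.05  0.09 -0.07 -0.17] [0.6099 0.1709 0.2716]
11 [ 0.05  0.09 -0.07 -0.17] [0.6127 0.1738 0.2743]
12 [ 0.05  0.09 -0.07 -0.17] [0.6155 0.1768 0.277 ]
13 [ 0.06  0.08 -0.07 -0.17] [0.6181 0.1799 0.2796]
14 [ 0.06  0.08 -0.06 -0.17] [0.6205 0.1831 0.2822]
15 [ 0.06  0.08 -0.06 -0.17] [0.6228 0.1864 0.2847]
16 [ 0.06  0.08 -0.06 -0.17] [0.625  0.1898 0.2872]
17 [ 0.06  0.08 -0.06 -0.17] [0.6269 0.1932 0.2897]
18 [ 0.06  0.08 -0.06 -0.17] [0.6288 0.1968 0.2921]
19 [ 0.06  0.08 -0.06 -0.17] [0.6304 0.2003 0.2944]
20 [ 0.06  0.07 -0.06 -0.17] [0.6319 0.2039 0.2967]
```

{"name": "jog_arm", "arguments": {"deltas": [{"x": 0.04, "y": 0.1, "z": -0.08, "roll": -0.17}, {"x": 0.04, "y": 0.1, "z": -0.08, "roll": -0.17}, {"x": 0.04, "y": 0.1, "z": -0.07, "roll": -0.17}, {"x": 0.04, "y": 0.1, "z": -0.07, "roll": -0.17}, {"x": 0.04, "y": 0.09, "z": -0.07, "roll": -0.17}, {"x": 0.05, "y": 0.09, "z": -0.07, "roll": -0.17}, {"x": 0.05, "y": 0.09, "z": -0.07, "roll": -0.17}, {"x": 0.05, "y": 0.09, "z": -0.07, "roll": -0.17}, {"x": 0.05, "y": 0.09, "z": -0.07, "roll": -0.17}, {"x": 0.05, "y": 0.09, "z": -0.07, "roll": -0.17}]}}

```text
clock: 14.88
tcp_pos: [0.6099, 0.1709, 0.2708]
ee_rot: [0.611, 0.791, -0.0, -0.0]
ft_force: [2.5, -4.2, -1.7]
grip_width: 0.0213
grasp_force: 39.7
```

```bash
python3 - <<'E'
from h import *
s=camera("side");o=get_obs();print(o["tcp_pos"],o["ft_force"],o["grip_width"])
print("pred ball",proj("side",o["tcp_pos"]+[0,0,.005]),blob(s,(5,20),proj("side",o["tcp_pos"]+[0,0,.005]),15,120,80)[:2])
E
```

```text
[0.61018929 0.17125098 0.27123456] [ 2.31710155 -4.06941721 -1.86959357] 0.021414439317796546
pred ball [165.5780569  215.71524396] (array([165.05357143, 218.17857143]), array([162, 213,   7,  11,  56], dtype=int32))
```

Ball is following as predicted. Continue.

{"name": "jog_arm", "arguments": {"deltas": [{"x": 0.05, "y": 0.09, "z": -0.07, "roll": -0.17}, {"x": 0.05, "y": 0.09, "z": -0.07, "roll": -0.17}, {"x": 0.06, "y": 0.08, "z": -0.07, "roll": -0.17}, {"x": 0.06, "y": 0.08, "z": -0.06, "roll": -0.17}, {"x": 0.06, "y": 0.08, "z": -0.06, "roll": -0.17}, {"x": 0.06, "y": 0.08, "z": -0.06, "roll": -0.17}, {"x": 0.06, "y": 0.08, "z": -0.06, "roll": -0.17}, {"x": 0.06, "y": 0.08, "z": -0.06, "roll": -0.17}, {"x": 0.06, "y": 0.08, "z": -0.06, "roll": -0.17}, {"x": 0.06, "y": 0.07, "z": -0.06, "roll": -0.17}, {"x": 0, "y": 0, "z": 0, "roll": 0}, {"x": 0, "y": 0, "z": 0, "roll": 0}]}}

```text
clock: 16.42
tcp_pos: [0.6315, 0.2043, 0.2967]
ee_rot: [0.506, 0.863, 0.0, 0.0]
ft_force: [-1.3, 1.1, -5.4]
grip_width: 0.0211
grasp_force: 39.6
```

{"name": "jog_arm", "arguments": {"deltas": [{"x": 0, "y": 0, "z": 0, "roll": 0}, {"x": 0, "y": 0, "z": 0, "roll": 0}, {"x": 0, "y": 0, "z": 0, "roll": 0}, {"x": 0, "y": 0, "z": -0.2, "roll": 0}, {"x": 0, "y": 0, "z": -0.5, "roll": 0}, {"x": 0, "y": 0, "z": -0.7, "roll": 0}, {"x": 0, "y": 0, "z": -0.6, "roll": 0}, {"x": 0, "y": 0, "z": 0, "roll": 0}], "fingers": 60}}

```text
clock: 17.42
tcp_pos: [0.6316, 0.2043, 0.3789]
ee_rot: [0.506, 0.863, 0.001, 0.001]
ft_force: [-0.4, 0.8, -0.2]
grip_width: 0.0598
grasp_force: 0.0
```

{"name": "jog_arm", "arguments": {"deltas": [{"x": -0.66, "y": -0.44, "z": 0, "roll": 0}, {"x": -0.66, "y": -0.44, "z": 0, "roll": 0}, {"x": -0.66, "y": -0.44, "z": 0, "roll": 0}, {"x": -0.66, "y": -0.44, "z": 0, "roll": 0}, {"x": -0.66, "y": -0.44, "z": 0, "roll": 0}, {"x": -0.66, "y": -0.44, "z": 0, "roll": 0}, {"x": -0.66, "y": -0.44, "z": 0, "roll": 0}, {"x": -0.65, "y": -0.47, "z": 0, "roll": 0}, {"x": 0, "y": 0, "z": 0.8, "roll": 0}, {"x": 0, "y": 0, "z": 0.8, "roll": 0}, {"x": 0, "y": 0, "z": 0.8, "roll": 0}, {"x": 0, "y": 0, "z": 0.8, "roll": 0}, {"x": 0, "y": 0, "z": 0.8, "roll": 0}, {"x": 0, "y": 0, "z": 0.8, "roll": 0}, {"x": 0, "y": 0, "z": 0.8, "roll": 0}, {"x": 0, "y": 0, "z": 0.8, "roll": 0}, {"x": 0, "y": 0, "z": 0, "roll": 0}], "fingers": 0}}

```text
clock: 19.55
tcp_pos: [0.6089, -0.0489, 0.1178]
ee_rot: [0.506, 0.863, -0.001, -0.002]
ft_force: [0.1, 0.6, -0.1]
grip_width: -0.0001
grasp_force: 0.0
```

```bash
python3 - <<'E'
from h import *
s=camera("side");t=camera("top");o=get_obs();print(o["tcp_pos"],o["grip_width"])
g=np.array([.6315,.2043,.3017])
a=blob(t,(5,20),proj("top",g),15,120,120);b=blob(s,(5,20),proj("side",g),15,120,120)
P,e=tri("top",a[0],"side",b[0]);print("ball",P,e)
piv=np.array([.576,.308,.17])
c=blob(t,(105,130),proj("top",[.699,.079,.075]),12);pot=at_z("top",*c[0],.075);pot[2]=.041;print("pot",pot,c[1])
up=(P-piv)/np.linalg.norm(P-piv);y=np.cross([0,0,1],up);y/=np.linalg.norm(y)
r=pot-(piv+.0775*up);print("z",r@up,"y",r@y,"x",np.linalg.norm(r),np.linalg.norm(P-piv))
cv2.imwrite("pics/c4.png",cv2.resize(np.hstack([t[80:260,90:310],s[180:360,80:300]]),(800,327),interpolation=2))
E
```

```text
[ 0.61058028 -0.04907962  0.1212305 ] -0.000403621158694617
ball [0.63339967 0.20037731 0.29683186] 0.0003317868672964663
pot [0.70294403 0.0815879  0.041     ] [210 135  24  24 471]
z 0.009405427500817638 y 0.005460870383489626 x 0.2766841748020103 0.17596501542747664
```

View pics/c4.png

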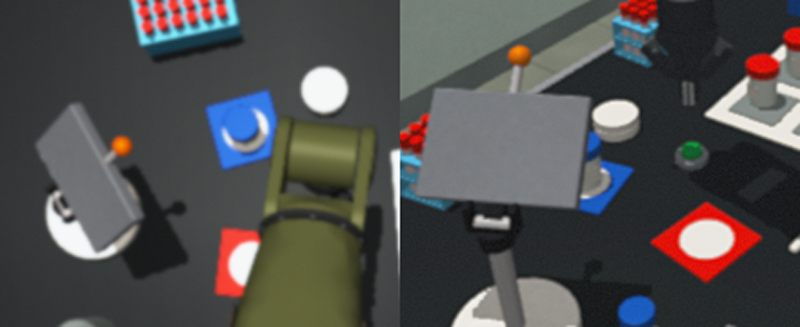

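The panel faces the pot and the computed aim error is about 10 mm. The closed fingers are above the green switch. Pressing.

{"name": "jog_arm", "arguments": {"deltas": [{"x": 0, "y": 0, "z": 0.6, "roll": 0}, {"x": 0, "y": 0, "z": 0.6, "roll": 0}, {"x": 0, "y": 0, "z": 0.5, "roll": 0}, {"x": 0, "y": 0, "z": 0.3, "roll": 0}, {"x": 0, "y": 0, "z": 0, "roll": 0}, {"x": 0, "y": 0, "z": 0, "roll": 0}]}}

```text
clock: 20.4
tcp_pos: [0.6109, -0.0491, 0.0414]
ee_rot: [0.506, 0.863, 0.0, 0.001]
ft_force: [0.6, 0.4, 0.8]
grip_width: 0.0001
grasp_force: 0.0
```

{"name": "jog_arm", "arguments": {"deltas": [{"x": 0, "y": 0, "z": 0.1, "roll": 0}, {"x": 0, "y": 0, "z": 0.1, "roll": 0}, {"x": 0, "y": 0, "z": 0, "roll": 0}, {"x": 0, "y": 0, "z": 0, "roll": 0}]}}

```text
clock: 20.9
tcp_pos: [0.6106, -0.0491, 0.0328]
ee_rot: [0.506, 0.863, 0.0, 0.0]
ft_force: [0.7, -0.4, 2.4]
grip_width: 0.0002
grasp_force: 1.3
```

{"name": "jog_arm", "arguments": {"deltas": [{"x": 0, "y": 0, "z": 0.06, "roll": 0}, {"x": 0, "y": 0, "z": 0.06, "roll": 0}, {"x": 0, "y": 0, "z": 0, "roll": 0}, {"x": 0, "y": 0, "z": 0, "roll": 0}]}}

```text
clock: 21.4
tcp_pos: [0.6108, -0.0491, 0.0297]
ee_rot: [0.506, 0.863, 0.0, 0.001]
ft_force: [-9.1, 1.3, 25.5]
grip_width: -0.0001
grasp_force: 12.3
```

The switch has bottomed out at 25 N. Lifting off.

{"name": "jog_arm", "arguments": {"deltas": [{"x": 0, "y": 0, "z": -0.3, "roll": 0}, {"x": 0, "y": 0, "z": -0.6, "roll": 0}, {"x": 0, "y": 0, "z": -0.8, "roll": 0}, {"x": 0, "y": 0, "z": -0.8, "roll": 0}, {"x": 0, "y": 0, "z": -0.5, "roll": 0}, {"x": 0, "y": 0, "z": 0, "roll": 0}, {"x": 0, "y": 0, "z": 0, "roll": 0}]}}

```text
clock: 22.28
tcp_pos: [0.6099, -0.049, 0.1463]
ee_rot: [0.506, 0.863, -0.0, -0.001]
ft_force: [0.1, -1.1, -0.1]
grip_width: -0.0001
grasp_force: 0.0
```

```bash
python3 - <<'E'
from h import *
s=camera("side");t=camera("top");g=np.array([.633,.2,.297])
P,e=tri("top",blob(t,(5,20),proj("top",g),15,120,120)[0],"side",blob(s,(5,20),proj("side",g),15,120,120)[0]);print("ball",P,e)
c=blob(t,(105,130),proj("top",[.699,.079,.075]),12);print("pot",at_z("top",*c[0],.075))
for k,h,n in(("B",(100,130),(337.5,223.8)),("r",(170,10),(335.9,180.4)),("r2",(170,10),(375.5,180.2))):
    try: print(k,blob(t,h,n,20)[0])
    except Exception as x: print(k,x)
o=get_obs();print(o["tcp_pos"],o["ft_force"]);print(sign_off())
E
```

```text
ball [0.63340809 0.20038742 0.29681161] 0.00031717274111519884
pot [0.70294403 0.0815879  0.075     ]
B [337.51757188 223.77635783]
r [335.87341772 180.43670886]
r2 [375.50914634 180.17378049]
[ 0.60992298 -0.04899292  0.14627122] [ 0.19128236 -0.25991283 -0.52101282]
the job is handed in; nothing more can be done
None
```

The blue pot from the yellow mat stands centred on the blue tile, the lamp is aimed at it to within about 10 mm by my measurement, the green switch was pressed and released, and the job is handed in; sign-off returned no verdict.

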